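# Open the bead dispenser to its wide pour lip

### The arm

A 7-joint arm with a two-finger parallel gripper is mounted at the origin on the work surface. World frame = base frame: x ahead of the robot, y to its left, z up, the work surface at z = 0. Lengths are in m, angles in rad, forces in N, time in s.
With the tool pointing down it reaches from about 0.425 to 0.8 m from the base axis. Payload 8.3 kg.
Tool frame: the origin (TCP) lies at the very end of the fingers, on their centre line; the grasp point (between the pads) lies 19 mm behind it; z points along the fingers, y is the direction in which the jaws open and shut (so a half turn about z gives the same grasp; the last joint's range is limited). The gripper opens to 85 mm and grips with 20 to 120 N. Pads are 22 mm wide; open, the fingers measure 114 mm over their backs; the gripper's body (76 mm by 85 mm) begins 54 mm behind the grasp point. The pads swing forward as they close: fully open they stand 13 mm farther back than shut.
Start: joints at [-1.348, 0.383, 0.016, 1.37, -0.006, 1.388, -0.046], TCP at [0.176, 0.6, 0.231] pointing down, gripper open.
Joint ranges: [-2.95, 2.95], [-0.25, 2.06], [-1.52, 1.56], [0.18, 2.33], [-1.44, 4.58], [0.02, 2.06], [-3.01, 3.01]. Speed limits (rad/s): [2.39, 2.39, 3.01, 3.01, 3.14, 3.14, 3.14].

### API

Orientations are given as a unit quaternion [w, x, y, z].
In Python, from bench import r gives the robot as it stands.
- The arm moves only by the tool play_rows, never from a script. Its argument "targets" is a list of rows, each an object with "gripper": the gripper's target within -1 to 1 (shut at 1, half-way at 0, fully open at -1); "linear": the shift along the tool's x, y, z in m, a list of three; "twist": the turn, a rotation vector about the tool's x, y, z in rad, a list of three. A call has 1 to 12 rows; each row is the pose to reach, as a shift and turn from the pose commanded when the call began, along the tool's axes at that moment; what a row does not reach only later rows make up. A row lasts 1/10 s, in which the tool goes at most 50 mm and 8.59 degrees, less where a joint would pass 70% of its speed; a pose out of reach is approached as far as the arm can. A call with a gripper value outside its range is refused whole. The fingers move at their own pace and stop on an object; "newtons" is the grip in N (left out, the last holds). Time passes only in rows, so rows that repeat a pose let the fingers close. It gives the time, the measured TCP pose, the force and the opening at its end, in the units of the state.
- r.sense(): the state, without advancing time (a new reading comes with each control period).
- r.get_image(name): name is "scene" or "top" or "wrist"; returns a dict with "color" (400x640x3 uint8, red, green, blue), "z_map" (400x640 float32, m along the optical axis (not along the pixel's ray), 0 where there is no reading), "intrinsics" (3x3 intrinsics, pixels), "T" (4x4, takes a point from camera to world coordinates). Camera axes: x right, y up, looking along -z (the intrinsics and any distortion apply to the point x, -y, -z); pixel columns grow to the right and rows downward; lengths in m; the calibration is good to about 2 mm. A picture is of the moment at which its call begins.
- r.job_done(): hands the job in, once; it reports no verdict.
The state is a dict: "time": time; "joint_pos": joint angles; "qd": joint speeds; "joint_torque": joint torques, N m; "position": TCP position; "ee_rot": TCP orientation; "wrist_force": force on the tool from outside, world axes, zero at the start; "torque": the same for the moment, N m; "opening": opening from 0.0 (shut) to 1.0 (fully open).
Only numpy, scipy, OpenCV 4.12 (cv2) and the standard library are available. Lean on these libraries where they do the work, as an engineer would, in place of code of your own. Each camera call takes 0.05 s, during which the arm holds its last target. There are 200 camera calls.

### The job

On the packing table of the cup works stand two bolted-down steel bead dispensers with white twist caps. Turn the cap of the larger one by its grip bar until the opening in the cap stands squarely over the wide pour lip (not the narrow one), then let go. Leave the cap of the smaller dispenser as it is.

Things in the scene. Friction and masses are not known exactly. Their poses are not given: they have to be found in the camera images.
- large_dispenser: Larger dispenser: steel drum 120 mm across, 120 mm high, fixed by a 144 mm flange. Origin: centre of its underside, on the cap's axis; z up. Two open steel troughs stick out 35 mm from its side just below the top: the wide lip (50 mm wide) along this body's +x, the narrow lip (18 mm) 1.9 rad counter-clockwise from it seen from above. A flat white cap turns on top.
- large_cap (a joint): Cap angle, rad, counter-clockwise from above; 0: opening over the wide lip; starts at 0.6 to 1.2. White disc, top face 128 mm up; one dark window 45 deg wide, 30 to 55 mm from the axis. Grip bar across its centre: 16 mm thick, 56 mm long, top 162 mm up, along the line from axis to window (heading = drum yaw + angle). Range -2.6 to 2.6; friction 0.06 N m; no spring or catch, stays where left.
- small_dispenser: The smaller dispenser, of the same design, to be left alone: drum 84 mm in diameter and 85 mm high, flange 108 mm across, its cap's grip bar reaching 127 mm above the table. Fixed. Origin at the centre of its underside.
- small_opening (a point): Centre of the opening in the smaller dispenser's cap, 29 mm from that drum's axis, on the cap's top face, 93 mm above the table. It should stay where it is.
Not all that is in view belongs to the job. What is shaped like the large_dispenser but pink is not meant.

How it is judged:
At the end, for the whole second after the job is handed in: The larger dispenser's cap is at rest with its opening over the wide lip to within 0.19 rad (11 degrees) either way, and the smaller dispenser's opening is within 10 mm of where it started (value of joint large_cap between -0.19 and 0.19 rad and velocity of joint large_cap between -0.05 and 0.05 rad/s and distance of small_opening from where it was at the start of the episode below 0.01 m); the robot touches nothing.
It fails at once if the smaller dispenser's cap is turned (its opening moves more than 10 mm) (distance of small_opening from where it was at the start of the episode above 0.01 m).
It also fails if it takes over 32 s, if anything falls off the work surface, if the arm or the gripper's body presses on something with over 40 N, if the wrist force passes 120 N, or if a joint passes its speed limit or range.

## Working session

There is one attempt and no reset: what is moved stays moved. The work goes in short steps, Python scripts to look and compute and a tool call to move; the robot and the scene stay as the last step left them, time stands still between calls to the robot, and variables do not carry over. Pictures are saved under pics/ and viewed, on a budget of 10 in all, crops included, one or two more only if the job needs it, and the job is handed in when it is done.

Besides the shell and the picture viewer there is one more tool, called by a JSON object that holds its "api" and its "payload". play_rows: Moves the arm, as the interface text tells. Its arguments: {"type":"object","properties":{"targets":{"type":"array","items":{"type":"object","properties":{"gripper":{"type":"number"},"linear":{"type":"array","items":{"type":"number"}},"twist":{"type":"array","items":{"type":"number"}}}}},"newtons":{"type":"number"}},"required":["targets"]}

```bash
mkdir -p pics; cat > h.py <<'E'
import numpy as np, cv2
from bench import r
def px2w(im,u,v,z=None,d=None):
    K=im["intrinsics"];T=im["T"]
    ray=np.array([(u-K[0,2])/K[0,0],-(v-K[1,2])/K[1,1],-1.])
    if z is not None:
        w=T[:3,:3]@ray; return T[:3,3]+w*(z-T[2,3])/w[2]
    return T[:3,:3]@(ray*d)+T[:3,3]
def cloud(im):
    K=im["intrinsics"];T=im["T"];d=im["z_map"]
    v,u=np.mgrid[:400,:640]
    p=np.stack([(u-K[0,2])/K[0,0]*d,-(v-K[1,2])/K[1,1]*d,-d],-1)
    return p@T[:3,:3].T+T[:3,3]
def grab(n,f=None):
    im=r.get_image(n)
    np.savez(f"{f or n}.npz",**im)
    cv2.imwrite(f"pics/{f or n}.png",im["color"][:,:,::-1]); return im
E
python3 - <<'E'
from h import *
for n in("scene","top"):
    im=grab(n); print(n,im["intrinsics"].round(1).tolist(),im["T"].round(3).tolist())
s=r.sense(); print({k:np.round(s[k],3) for k in s})
E
ls
```

```text
scene [[416.2, 0.0, 317.7], [0.0, 416.2, 202.9], [0.0, 0.0, 1.0]] [[-0.667, -0.591, 0.454, 0.98], [0.745, -0.525, 0.411, 0.461], [-0.005, 0.612, 0.791, 0.786], [0.0, 0.0, 0.0, 1.0]]
top [[430.9, 0.0, 319.5], [0.0, 430.9, 200.7], [0.0, 0.0, 1.0]] [[-0.007, 0.988, -0.154, 0.405], [-1.0, -0.007, 0.005, 0.114], [0.003, 0.154, 0.988, 1.085], [0.0, 0.0, 0.0, 1.0]]
{'time': np.float64(0.1), 'joint_pos': array([-1.348,  0.384,  0.016,  1.371, -0.006,  1.388, -0.047]), 'qd': array([ 0.   , -0.002, -0.001, -0.001, -0.   , -0.001, -0.001]), 'joint_torque': array([ 3.0000e-03, -6.2912e+01,  8.4800e-01, -3.7276e+01,  1.7000e-02,
        1.0000e-02, -0.0000e+00]), 'position': array([0.176, 0.599, 0.23 ]), 'ee_rot': array([-0.   ,  0.142,  0.99 , -0.001]), 'wrist_force': array([ 0.018,  0.096, -0.238]), 'torque': array([ 0.021, -0.015,  0.032]), 'opening': np.float64(0.998)}
h.py
pics
scene.npz
top.npz
```

View pics/top.png

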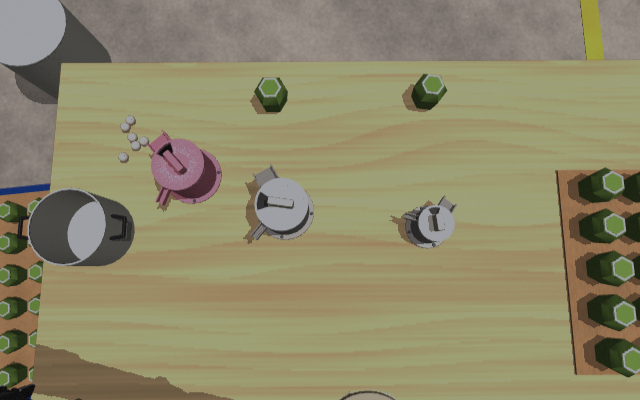

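View pics/scene.png

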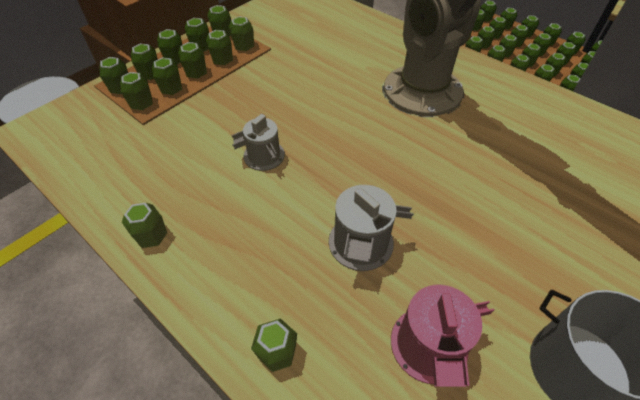

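The top view shows three dispenser shapes: the large steel one with white cap at about (282,207), a pink decoy at (185,170) and the small steel one at (432,226). I choose (282,207). Its wide lip is at (265,177), its narrow lip at (257,233), and the window is left of the bar at (264,206). Next I measure it in both views.

```bash
cat > m.py <<'E'
from h import *
def fit(P,im,c0):
    near=np.linalg.norm(P[...,:2]-c0,axis=-1)<0.12
    z=P[...,2]
    cap=near&(abs(z-.128)<.005)&(np.linalg.norm(P[...,:2]-c0,axis=-1)<.075)&(im["color"].min(-1)>120)
    bar=near&(z>.156)&(z<.168)&(np.linalg.norm(P[...,:2]-c0,axis=-1)<.05)
    return near,cap,bar
if __name__=="__main__":
  for n in("top","scene"):
    im=dict(np.load(n+".npz")); P=cloud(im)
    c0=px2w(im,*((282,207) if n=="top" else (366,208)),z=.128)[:2]
    near,cap,bar=fit(P,im,c0)
    m=near&(abs(P[...,2]-.128)<.006)
    cs=[c for c in cv2.findContours(cap.astype(np.uint8),0,1)[0]]
    q=P[cap]; (cx,cy),rad=cv2.minEnclosingCircle(q[:,:2].astype(np.float32))
    b=P[bar]; br=cv2.minAreaRect(b[:,:2].astype(np.float32))
    vx=cv2.fitLine(b[:,:2].astype(np.float32),2,0,.01,.01).ravel()
    print(n,"cap",cx,cy,rad,"z",np.median(q[:,2]),"bar",len(b),br,np.median(b[:,2]),b[:,:2].mean(0),"head",np.arctan2(vx[1],vx[0]))
    c=np.array([cx,cy]); rr=np.linalg.norm(P[...,:2]-c,axis=-1); a=np.arctan2(P[...,1]-cy,P[...,0]-cx)
    dark=(rr>.033)&(rr<.052)&(P[...,2]>.1)&(P[...,2]<.135)&(im["color"].max(-1)<80)
    lip=(rr>.068)&(rr<.1)&(P[...,2]>.075)&(P[...,2]<.13)
    print(" window",dark.sum(),np.median(a[dark]))
    k,l,st,ce=cv2.connectedComponentsWithStats(lip.astype(np.uint8))
    for i in range(1,k):
        if st[i,4]>15: p=P[l==i]; print(" lip",st[i,4],ce[i].round(),np.arctan2(*(p[:,:2].mean(0)-c)[::-1]),p[:,2].min(),p[:,2].max(),np.ptp(p[:,:2],0))
  im=dict(np.load("top.npz"))
  cv2.imwrite("pics/crop.png",cv2.resize(im["color"][130:270,220:340,::-1],None,fx=4,fy=4,interpolation=2))
  # small dispenser
  P=cloud(im);c0=px2w(im,436,226,z=.093);print("small",c0)
  f=(np.linalg.norm(P[...,:2]-c0[:2],axis=-1)<.07); print("max z",P[f][:,2].max())
E
python3 m.py
```

```text
top cap 0.5484417080879211 0.19637645781040192 0.06067708507180214 z 0.12945017245514512 bar 193 ((0.5482614040374756, 0.1957966685295105), (0.055301912128925323, 0.016440730541944504), 81.758544921875) 0.1628305429705763 [0.54785363 0.19565991] head 1.4274439
 window 109 1.4042179948348412
 lip 255 [265. 175.] 0.5083300558369934 0.08734317973180006 0.11825123327429898 [0.05141237 0.05676934]
 lip 118 [257. 232.] 2.413066359324408 0.08967180101144112 0.1175553969924914 [0.03094281 0.03326622]
scene cap 0.5486789345741272 0.19678300619125366 0.060520704835653305 z 0.12941589447964985 bar 227 ((0.5498630404472351, 0.1963638961315155), (0.05655952915549278, 0.016919992864131927), 81.96253204345703) 0.1627917225362926 [0.55151892 0.19835513] head 1.4255657
 window 119 1.5338061084799235
 lip 162 [404. 211.] 2.3982298924265204 0.08900525858651298 0.11847805299209135 [0.03414053 0.03306759]
 lip 457 [357. 250.] 0.49781314148227196 0.08786227440163641 0.119698020438321 [0.05057542 0.05802616]
small [ 0.49843195 -0.15925849  0.093     ]
max z 0.13240668955301382
```

View pics/crop.png

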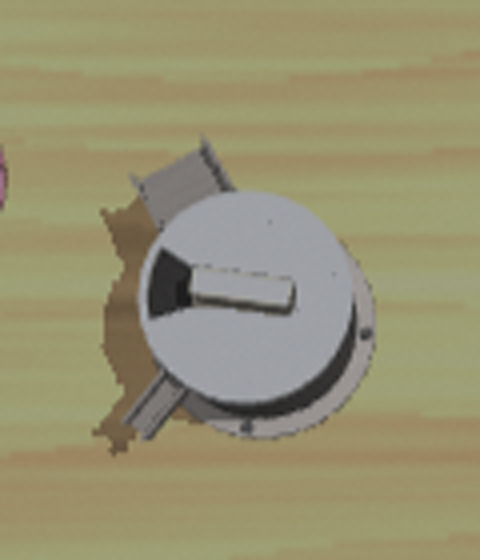

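The crop confirms the choice: steel drum, wide lip at upper left, narrow lip at lower left, window on the left end of the bar. Both views agree:

| Quantity | Value |
|---|---|
| Axis | (0.549, 0.196) |
| Cap top | 129 mm |
| Bar top | 163 mm |
| Bar heading | 1.43 rad |
| Wide lip heading | 0.50 rad |
| Cap angle | about 0.92 rad |

The two lips are 1.90 rad apart, as described. I move above the bar first.

{"api": "play_rows", "payload": {"targets": [{"gripper": -1,"linear": [-0.04,-0.024,0],"twist": [0,0,0.12]},{"gripper": -1,"linear": [-0.08,-0.048,0],"twist": [0,0,0.24]},{"gripper": -1,"linear": [-0.12,-0.072,0],"twist": [0,0,0.36]},{"gripper": -1,"linear": [-0.16,-0.096,0],"twist": [0,0,0.48]},{"gripper": -1,"linear": [-0.2,-0.12,0],"twist": [0,0,0.6]},{"gripper": -1,"linear": [-0.24,-0.143,0],"twist": [0,0,0.72]},{"gripper": -1,"linear": [-0.28,-0.167,0],"twist": [0,0,0.84]},{"gripper": -1,"linear": [-0.32,-0.191,0],"twist": [0,0,0.96]},{"gripper": -1,"linear": [-0.36,-0.215,0],"twist": [0,0,1.08]},{"gripper": -1,"linear": [-0.4,-0.239,0],"twist": [0,0,1.2]},{"gripper": -1,"linear": [-0.44,-0.263,0],"twist": [0,0,1.32]},{"gripper": -1,"linear": [-0.471,-0.282,0],"twist": [0,0,1.426]}]}}

```text
time: 1.3
position: [0.55, 0.1933, 0.2311]
ee_rot: [0.0, 0.757, 0.653, -0.0]
wrist_force: [1.3, 0.6, -0.2]
opening: 0.997
```

{"api": "play_rows", "payload": {"targets": [{"gripper": -1,"linear": [0,0,0],"twist": [0,0,0]},{"gripper": -1,"linear": [0,0,0],"twist": [0,0,0]},{"gripper": -1,"linear": [0,0,0],"twist": [0,0,0]}]}}

```text
time: 1.6
position: [0.5478, 0.1976, 0.2308]
ee_rot: [-0.0, 0.754, 0.657, -0.0]
wrist_force: [-0.4, 1.2, 0.6]
opening: 1.0
```

```bash
cat > st.py <<'E'
from h import *
from scipy.spatial.transform import Rotation as R
def st():
    s=r.sense(); q=s["ee_rot"]; M=R.from_quat([q[1],q[2],q[3],q[0]]).as_matrix()
    print(s["time"],"p",np.round(s["position"],4),"yhead",np.arctan2(M[1,1],M[0,1]).round(3),"z",M[:,2].round(3),"F",np.round(s["wrist_force"],1),"T",np.round(s["torque"],2),"op",s["opening"],"q",np.round(s["joint_pos"],2))
    return s,M
if __name__=="__main__": st()
E
python3 - <<'E'
from st import *
s,M=st(); d=np.array([.549,.1965,.138])-s["position"]; print("tool shift",M.T@d)
im=grab("wrist","w1")
E
```

```text
1.6 p [0.5478 0.1976 0.2308] yhead -0.138 z [-0.001  0.    -1.   ] F [-0.4  1.2  0.6] T [ 0.02  0.03 -0.02] op 1.0000848212157465 q [-0.79  0.31  0.5   1.51 -0.15  1.36 -0.42]
tool shift [-0.00094982  0.00148638  0.09282546]
```

View pics/w1.png

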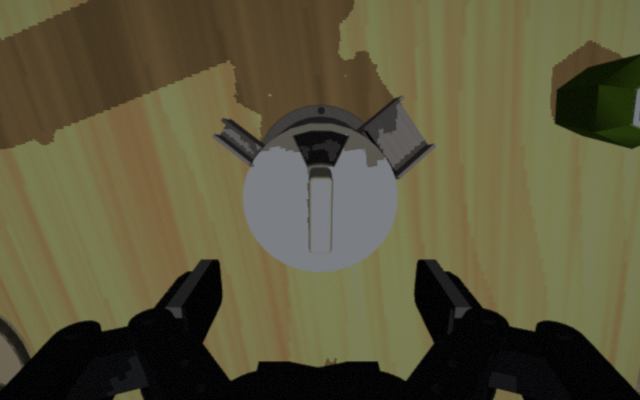

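The wrist view shows the bar at columns 309–331, upright and centred between the finger pads (218 and 416), with the wide lip at (400,135). It is aligned, so I descend.

{"api": "play_rows", "payload": {"targets": [{"gripper": -1,"linear": [0,0.001,0.025],"twist": [0,0,0]},{"gripper": -1,"linear": [-0.001,0.001,0.05],"twist": [0,0,0]},{"gripper": -1,"linear": [-0.001,0.001,0.07],"twist": [0,0,0]},{"gripper": -1,"linear": [-0.001,0.001,0.085],"twist": [0,0,0]},{"gripper": -1,"linear": [-0.001,0.001,0.092],"twist": [0,0,0]},{"gripper": -1,"linear": [-0.001,0.001,0.092],"twist": [0,0,0]}]}}

```text
time: 2.25
position: [0.5484, 0.1961, 0.1385]
ee_rot: [-0.0, 0.754, 0.656, -0.001]
wrist_force: [-0.2, 0.0, 0.2]
opening: 0.999
```

{"api": "play_rows", "payload": {"newtons": 40, "targets": [{"gripper": 1,"linear": [0,0,0],"twist": [0,0,0]},{"gripper": 1,"linear": [0,0,0],"twist": [0,0,0]},{"gripper": 1,"linear": [0,0,0],"twist": [0,0,0]},{"gripper": 1,"linear": [0,0,0],"twist": [0,0,0]},{"gripper": 1,"linear": [0,0,0],"twist": [0,0,0]},{"gripper": 1,"linear": [0,0,0],"twist": [0,0,0]},{"gripper": 1,"linear": [0,0,0],"twist": [0,0,0]},{"gripper": 1,"linear": [0,0,0],"twist": [0,0,0]},{"gripper": 1,"linear": [0,0,0],"twist": [0,0,0]},{"gripper": 1,"linear": [0,0,0],"twist": [0,0,0]}]}}

```text
time: 3.25
position: [0.5491, 0.1953, 0.1398]
ee_rot: [-0.0, 0.755, 0.656, -0.0]
wrist_force: [-4.9, -0.1, 5.6]
opening: 0.179
```

```bash
python3 st.py
```

```text
3.25 p [0.5491 0.1953 0.1398] yhead -0.141 z [-0.001  0.    -1.   ] F [-4.9 -0.1  5.6] T [-0.14  0.84 -0.04] op 0.1789132932574486 q [-0.77  0.38  0.48  1.64 -0.19  1.17 -0.39]
```

The opening of 0.18 is about 15 mm, so the bar is held with low force. I turn it 0.925 rad clockwise seen from above, which is positive about tool z.

{"api": "play_rows", "payload": {"targets": [{"gripper": 1,"linear": [0,0,0],"twist": [0,0,0.08]},{"gripper": 1,"linear": [0,0,0],"twist": [0,0,0.16]},{"gripper": 1,"linear": [0,0,0],"twist": [0,0,0.25]},{"gripper": 1,"linear": [0,0,0],"twist": [0,0,0.34]},{"gripper": 1,"linear": [0,0,0],"twist": [0,0,0.43]},{"gripper": 1,"linear": [0,0,0],"twist": [0,0,0.52]},{"gripper": 1,"linear": [0,0,0],"twist": [0,0,0.61]},{"gripper": 1,"linear": [0,0,0],"twist": [0,0,0.7]},{"gripper": 1,"linear": [0,0,0],"twist": [0,0,0.79]},{"gripper": 1,"linear": [0,0,0],"twist": [0,0,0.87]},{"gripper": 1,"linear": [0,0,0],"twist": [0,0,0.925]},{"gripper": 1,"linear": [0,0,0],"twist": [0,0,0.925]}]}}

```text
time: 4.45
position: [0.5483, 0.1958, 0.1397]
ee_rot: [-0.001, 0.968, 0.249, -0.001]
wrist_force: [-7.4, -0.2, 7.7]
opening: 0.177
```

{"api": "play_rows", "payload": {"targets": [{"gripper": 1,"linear": [0,0,0],"twist": [0,0,0]},{"gripper": 1,"linear": [0,0,0],"twist": [0,0,0]},{"gripper": 1,"linear": [0,0,0],"twist": [0,0,0]}]}}

```text
time: 4.75
position: [0.5483, 0.1958, 0.1397]
ee_rot: [-0.001, 0.968, 0.25, -0.001]
wrist_force: [-6.8, -0.1, 8.6]
opening: 0.177
```

```bash
python3 st.py
```

```text
4.75 p [0.5483 0.1958 0.1397] yhead -1.065 z [-0.002  0.001 -1.   ] F [-6.8 -0.1  8.6] T [-0.11  1.52 -0.05] op 0.17707893262956215 q [-0.9   0.41  0.66  1.64 -0.27  1.18 -1.25]
```

The gripper turned to heading -1.065, where the goal was -1.07. I open it and rise straight up.

{"api": "play_rows", "payload": {"targets": [{"gripper": -1,"linear": [0,0,0],"twist": [0,0,0]},{"gripper": -1,"linear": [0,0,0],"twist": [0,0,0]},{"gripper": -1,"linear": [0,0,0],"twist": [0,0,0]},{"gripper": -1,"linear": [0,0,0],"twist": [0,0,0]},{"gripper": -1,"linear": [0,0,0],"twist": [0,0,0]},{"gripper": -1,"linear": [0,0,0],"twist": [0,0,0]},{"gripper": -1,"linear": [0,0,0],"twist": [0,0,0]},{"gripper": -1,"linear": [0,0,0],"twist": [0,0,0]}]}}

```text
time: 5.55
position: [0.5494, 0.1952, 0.1393]
ee_rot: [0.0, 0.968, 0.25, -0.0]
wrist_force: [0.5, 0.3, 0.3]
opening: 1.001
```

{"api": "play_rows", "payload": {"targets": [{"gripper": -1,"linear": [0,0,-0.015],"twist": [0,0,0]},{"gripper": -1,"linear": [0,0,-0.035],"twist": [0,0,0]},{"gripper": -1,"linear": [0,0,-0.06],"twist": [0,0,0]},{"gripper": -1,"linear": [0,0,-0.085],"twist": [0,0,0]},{"gripper": -1,"linear": [0,0,-0.11],"twist": [0,0,0]},{"gripper": -1,"linear": [0,0,-0.12],"twist": [0,0,0]},{"gripper": -1,"linear": [0,0,-0.12],"twist": [0,0,0]},{"gripper": -1,"linear": [0,0,-0.12],"twist": [0,0,0]}]}}

```text
time: 6.35
position: [0.5491, 0.1952, 0.2585]
ee_rot: [0.0, 0.968, 0.25, -0.0]
wrist_force: [-0.5, -0.1, -0.2]
opening: 1.004
```

```bash
python3 - <<'E'
from st import *
st()
for n in("wrist","scene"):
    im=grab(n,n+"2"); P=cloud(im); c=np.array([.549,.1965])
    rr=np.linalg.norm(P[...,:2]-c,axis=-1); z=P[...,2]
    b=P[(rr<.035)&(z>.156)&(z<.168)][:,:2].astype(np.float32)
    v=cv2.fitLine(b,2,0,.01,.01).ravel(); print(n,len(b),cv2.minAreaRect(b),"head",np.arctan2(v[1],v[0]))
    a=np.arctan2(P[...,1]-c[1],P[...,0]-c[0])
    l=(rr>.068)&(rr<.095)&(z>.08)&(z<.125)&(abs(a-.5)<.6); p=P[l]
    if l.any(): print("lip",l.sum(),np.arctan2(*(p[:,:2].mean(0)-c)[::-1]))
E
```

```text
6.35 p [0.5491 0.1952 0.2585] yhead -1.066 z [-0.001 -0.    -1.   ] F [-0.5 -0.1 -0.2] T [-0.04 -0.04  0.02] op 1.0036382273208133 q [-0.92  0.32  0.69  1.47 -0.21  1.42 -1.29]
wrist 1458 ((0.5498504042625427, 0.19750335812568665), (0.05563870817422867, 0.01568656414747238), 29.312788009643555) head 0.5059605
lip 1974 0.5164003557267803
scene 204 ((0.5498830080032349, 0.19655120372772217), (0.05594800040125847, 0.01592228002846241), 28.66897201538086) head 0.5061648
lip 399 0.5059954304234179
```

View pics/wrist2.png

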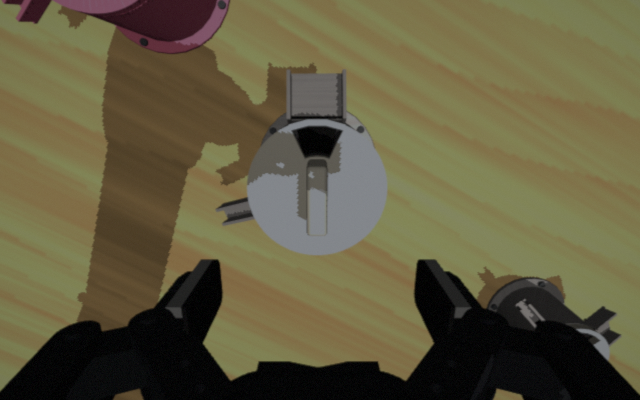

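The window at (317,142) stands squarely in front of the wide lip at (316,95). The bar heading is 0.506 and the lip 0.506–0.516. The gripper is clear, so I hand in.

```bash
python3 -c "
from bench import r
print(r.job_done())"
```

```text
the job is handed in; nothing more can be done
None
```

I turned the large steel dispenser's cap 0.925 rad clockwise (seen from above) by its grip bar, so its opening now stands over the wide lip. Then I opened the gripper, rose 120 mm clear and handed the job in at about 6.5 s.

**Alignment:** after letting go, the wrist and scene cameras both put the bar at heading 0.506 rad. They put the wide lip at 0.516 and 0.506 rad, so the cap is within about 0.01 rad of target (limit 0.19). The wrist picture shows the window squarely in front of the wide lip.

**Contact:** the wrist force read about 0 N after release, and was about 11 N in the readings while gripping.

**Small dispenser:** the arm stayed about 0.3 m away from it. I did not measure its opening again afterwards.

**Disagreement:** the first window headings from the two views differed (1.40 and 1.53 rad), probably because the bar hides part of the window. I used the bar heading instead, where both views gave 1.43.

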